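# Turn the sorting carousel to bring the shaker to the pointer

## Task

The shaker must not go through the dishwasher, so bring it round to where it will be taken off: gently push the posts on the rim of the sorting carousel with the fingertips and turn it until the shaker stands squarely in line with the fixed pointer at the front. Do not grip the posts, do not touch the pieces on the carousel (all five stay standing on it), and leave the ramekin and the spoon on the table beside it alone.

Things in the scene. Friction and masses are not known exactly. Their poses are not given: they have to be found in the camera images.
- carousel: round steel turntable with flush dark rubber mat, radius 155 mm, top 32 mm above the table; turns either way without stops, does not coast or spring back, needs about 1.5 N at a post. Origin on the axis, 20 mm above the table, z up. Five posts on its rim; five loose pieces stand 85 mm from the axis, one midway between each two neighbouring posts, in any order
- stand: fixed dark steel foot under the carousel, on the same axis; origin on the table on the axis. Its -x axis runs along the pointer, towards the front
- pointer (a point): centre of the top of the pointer's square end: a 26 mm wide dark steel tongue on the foot, 10 mm high, that sticks out 40 mm from under the carousel's rim on the robot's side and ends in a raised 26 mm square block, 20 mm high; 182 mm from the axis; it does not turn with the carousel
- shaker: shaker with clear waist and grey domed top, 44 mm in diameter, 90 mm high, the tallest piece on the carousel, loose; origin: centre of its underside; z up
- small_glass: small clear glass, 48 mm in diameter, 61 mm high, open side up, loose on the carousel; origin: centre of its underside; z up
- ramekin_c: upturned white china ramekin (small dish), 72 mm in diameter, 40 mm high, loose on the carousel; origin: centre of its underside; z up
- ramekin_a: upturned white china ramekin (small dish), 72 mm in diameter, 40 mm high, loose on the carousel; origin: centre of its underside; z up
- ramekin_b: upturned white china ramekin (small dish), 72 mm in diameter, 40 mm high, loose on the carousel; origin: centre of its underside; z up
- side_ramekin: upturned white china ramekin, 72 mm in diameter, 40 mm high, loose on the table to the right; origin: centre of its underside
- spoon: spoon, 195 x 42 x 15 mm, lying loose on the table to the left, long way along its x; origin: centre of its underside
- post_0 (a point): centre of the top of one of five upright round steel posts on the rim, 72 degrees apart, 14 mm in diameter, 145 mm from the axis, from 32 to 120 mm above the table; turns with the carousel
- post_1 (a point): centre of the top of one of five upright round steel posts on the rim, 72 degrees apart, 14 mm in diameter, 145 mm from the axis, from 32 to 120 mm above the table; turns with the carousel
- post_2 (a point): centre of the top of one of five upright round steel posts on the rim, 72 degrees apart, 14 mm in diameter, 145 mm from the axis, from 32 to 120 mm above the table; turns with the carousel
- post_3 (a point): centre of the top of one of five upright round steel posts on the rim, 72 degrees apart, 14 mm in diameter, 145 mm from the axis, from 32 to 120 mm above the table; turns with the carousel
- post_4 (a point): centre of the top of one of five upright round steel posts on the rim, 72 degrees apart, 14 mm in diameter, 145 mm from the axis, from 32 to 120 mm above the table; turns with the carousel

How it is judged (in metres and radians):
On the way:
1. the fingers push the carousel (contact force between the fingers and carousel above 0.3 N), for 0.05 s.
At the end, for the whole second after the job is handed in: the shaker's centre is within 14 mm of the pointer's centre line, on the pointer's side of the axis and 60 to 110 mm from it; the carousel is at rest and all five pieces stand upright and still on it (within 105 mm of its axis) (y of shaker in the frame of stand between -0.014 and 0.014 m and x of shaker in the frame of stand between -0.11 and -0.06 m and angular speed of carousel below 0.05 rad/s and angle between each of shaker, small_glass, ramekin_c, ramekin_a, ramekin_b's own z axis and vertical below 0.15 rad and horizontal distance between each of shaker, small_glass, ramekin_c, ramekin_a, ramekin_b and carousel below 0.105 m and height (world z) of shaker between 0.026 and 0.04 m and linear speed of each of shaker, small_glass, ramekin_c, ramekin_a, ramekin_b below 0.02 m/s and height (world z) of small_glass between 0.026 and 0.04 m and height (world z) of ramekin_c between 0.026 and 0.04 m and height (world z) of ramekin_a between 0.026 and 0.04 m and height (world z) of ramekin_b between 0.026 and 0.04 m); the robot touches nothing.
It fails at once if one of the five pieces on the carousel is touched by the robot (contact force between any of the fingers, the arm and shaker above 0.5 N or contact force between any of the fingers, the arm and small_glass above 0.5 N or contact force between any of the fingers, the arm and ramekin_c above 0.5 N or contact force between any of the fingers, the arm and ramekin_a above 0.5 N or contact force between any of the fingers, the arm and ramekin_b above 0.5 N).
It fails at once if one of the five pieces is lifted, tipped or knocked off (height (world z) of any of shaker, small_glass, ramekin_c, ramekin_a, ramekin_b above 0.05 m or angle between any of shaker, small_glass, ramekin_c, ramekin_a, ramekin_b's own z axis and vertical above 0.4 rad or horizontal distance between any of shaker, small_glass, ramekin_c, ramekin_a, ramekin_b and carousel above 0.13 m).
It fails at once if the carousel is spun faster than a gentle turn (2 rad/s) (angular speed of carousel above 2 rad/s).
It fails at once if the carousel is squeezed or shoved with more than 20 N (contact force between any of the fingers, the arm and carousel above 20 N).
It fails at once if the ramekin or the spoon on the table beside the carousel is moved by more than 15 mm (distance of any of side_ramekin, spoon from where it was at the start of the episode above 0.015 m).
It also fails if it takes over 48 s, if anything falls off the work surface, if the arm or the gripper's body presses on something with over 40 N, if the wrist force passes 120 N, or if a joint passes its speed limit or range.

## Robot

A 6-joint arm with a two-finger parallel gripper is mounted at the origin on a cart in front of the work surface, level with it; the furniture and walls round the work are solid. World frame = base frame: x ahead of the robot, y to its left, z up, the work surface at z = 0. Lengths are in mm, angles in rad, forces in N, time in s.
With the tool pointing down it reaches from about 350 to 775 mm from the base axis. Payload 7.3 kg.
Tool frame: the origin (TCP) lies on the centre line of the jaws, within the pads' length; the fingertips stand 11 mm ahead of it and the grasp point (between the pads) lies 8 mm behind it; z points along the fingers, y is the line along which they close (so a half turn about z gives the same grasp; the last joint's range is limited). The gripper opens to 92 mm and grips with 3 to 60 N. Pads are 19 mm wide; open, the fingers measure 130 mm over their backs; the gripper's body (75 mm by 190 mm) begins 47 mm behind the grasp point.
Start: joints at [1.022, 0.342, 1.524, -0, 1.275, -0.146], TCP at [205.785, 483.008, 237.741] pointing down, gripper open.
Joint ranges: [-2.53, 2.53], [-0.77, 2.02], [0.04, 2.7], [-1, 4.14], [0.28, 2.66], [-3.11, 3.11]. Speed limits (rad/s): [2.57, 2.57, 3.14, 3.14, 3.14, 3.14].

## Interface

Orientations are given as [roll, pitch, yaw] about the fixed x, y, z axes, in that order (R = Rz(yaw) Ry(pitch) Rx(roll)).
In Python, from plant import bot gives the robot as it stands.
- The arm moves only by the tool step_arm, never from a script. Its argument "deltas" is a list of rows, each a list of 5 numbers: the opening, from 0 (shut) to 1 (fully open), then the shift along the tool's x, y, z each as a share of 0.5 m, from -1 to 1, then the turn about the tool's z as a share of pi/2 rad, from -1 to 1. In form: [[claw, x, y, z, turn], ...]. A call has 1 to 8 rows; each row shifts and turns the commanded pose from where the row before left it, along the tool's axes as they then stand; what a row does not reach is not made up. A row lasts 1/10 s, in which the tool goes at most 50 mm and 8.59 degrees, less where a joint would pass 70% of its speed; a pose out of reach is approached as far as the arm can. A call with a number of a shift or a turn outside -1 to 1 is refused whole. A call with a gripper value outside its range is refused whole. The fingers move at their own pace and stop on an object; the grip force is fixed at half the most. Time passes only in rows, so rows that do not move let the fingers close. It gives the time, the measured TCP pose, the force, the opening and the grip force at its end, in the units of the state.
- bot.get_obs(): the state, without advancing time (a new reading comes with each control period).
- bot.capture(name): name is "scene" or "top" or "wrist"; returns (picture, depth): 400x640x3 uint8, red, green, blue; 400x640 float32, mm along the optical axis (not along the pixel's ray), 0 where there is no reading.
- bot.camera_params(name): a dict with "fov_y" (degrees; the focal length in pixels is half the picture's height over the tangent of half this angle, whatever the lens; pixels are square), "cx", "cy" (the principal point, pixels), "rvec" (rotation vector, rad) and "tvec" (3), from world to camera coordinates, as OpenCV has them. Camera axes: x right, y down, z forward; pixel columns grow to the right and rows downward; lengths in mm; the calibration is good to about 2 mm. A picture is of the moment at which its call begins: read the wrist's pose just before it. camera_params takes no time and is no camera call; for the wrist camera it gives the pose at the moment of the call.
- bot.close_job(): hands the job in; it is judged then, once.
The state is a dict: "time": time; "joint_positions": joint angles; "dq": joint speeds; "tau": joint torques, N m; "tool_pos": TCP position; "tcp_rot": TCP orientation; "contact_force": force on the tool from outside, world axes, zero at the start; "moment": the same for the moment, N m; "grip_width": finger opening in mm; "finger_force": force on a finger pad.
Only numpy, scipy, OpenCV 4.12 (cv2) and the standard library are available. Lean on these libraries where they do the work, as an engineer would, in place of code of your own. Each camera call takes 0.05 s, during which the arm holds its last target. There are 200 camera calls.

## Working session

There is one attempt and no reset: what is moved stays moved. The work goes in short steps, Python scripts to look and compute and a tool call to move; the robot and the scene stay as the last step left them, time stands still between calls to the robot, and variables do not carry over. Pictures are saved under pics/ and viewed, at most 10 in all, crops included, and the job is handed in when it is done.

Besides the shell and the picture viewer there is one more tool, called after "Call:" as name(argument=value, ...) on one line, values as JSON. step_arm: Moves the arm, as the interface text tells. Shift numbers are shares of 0.5 m and turn numbers shares of pi/2 rad, none past 1 either way. Its arguments: {"type":"object","properties":{"deltas":{"type":"array","items":{"type":"array","items":{"type":"number","minimum":-1,"maximum":1}}}},"required":["deltas"]}

```bash
mkdir -p pics; cat > h.py <<'E'
import numpy as np, cv2
from plant import bot
def cap(name,fn):
    p=bot.camera_params(name); im,d=bot.capture(name)
    cv2.imwrite(f'pics/{fn}.png',im[:,:,::-1]); np.savez(f'pics/{fn}.npz',d=d,**{k:np.array(v) for k,v in p.items()})
    return im,d,p
def cloud(d,p):
    f=200/np.tan(np.radians(p['fov_y'])/2); v,u=np.mgrid[:400,:640]
    R=cv2.Rodrigues(np.array(p['rvec'],float))[0]; t=np.array(p['tvec'],float).ravel()
    P=np.stack([(u-p['cx'])/f*d,(v-p['cy'])/f*d,d],-1)
    return (P-t)@R
E
python3 - <<'E'
from h import *
o=bot.get_obs(); print({k:np.round(v,3) for k,v in o.items()})
for n in('top','scene'):
    im,d,p=cap(n,n); print(n,p)
E
```

```text
{'time': np.float64(0.0), 'joint_positions': array([ 1.022,  0.343,  1.525, -0.   ,  1.275, -0.146]), 'dq': array([-0.001, -0.001,  0.   , -0.001, -0.001, -0.001]), 'tau': array([ -0.   , -43.123, -24.422,   0.072,   0.056,  -0.   ]), 'tool_pos': array([205.582, 482.641, 237.042]), 'tcp_rot': array([-3.14 , -0.   ,  2.739]), 'contact_force': array([ 0.99 ,  0.828, -0.023]), 'moment': array([-0.04 ,  0.02 ,  0.002]), 'finger_force': np.float64(0.0), 'grip_width': np.float64(91.811)}
top {'fov_y': 57.84942004031461, 'cx': 316.4201128232913, 'cy': 205.1154910776088, 'rvec': array([ 2.11156075, -2.16304411,  0.14621973]), 'tvec': array([  73.12988891,  597.08195782, 1015.24956391])}
scene {'fov_y': 42.11388525858713, 'cx': 322.95115494246926, 'cy': 205.9744040757629, 'rvec': array([ 2.18462086, -0.9533505 ,  0.37931097]), 'tvec': array([-387.31963841,  399.97366498, 1004.87166031])}
```

View pics/top.png

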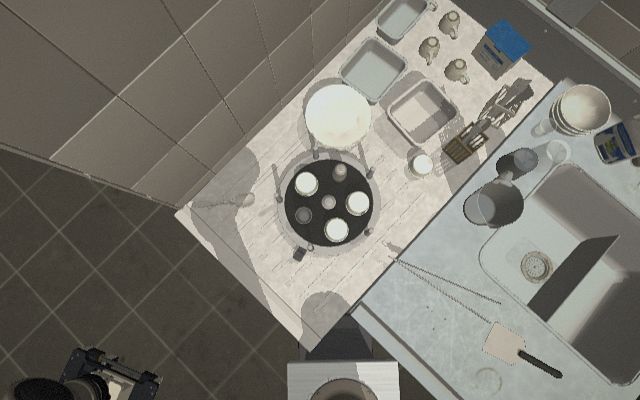

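View pics/scene.png

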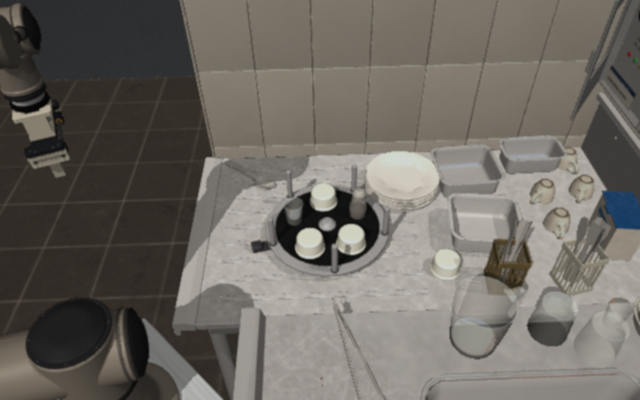

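```bash
python3 - <<'E'
from h import *
z=dict(np.load('pics/top.npz')); P=cloud(z['d'],z); np.save('pics/top_xyz.npy',P)
Z=P[...,2]; 
# post/shaker-ish components by height
for lo,hi in((80,135),(50,75),(28,48),(14,25)):
    m=((Z>lo)&(Z<hi)&(z['d']>0)).astype(np.uint8)
    n,l,s,c=cv2.connectedComponentsWithStats(m)
    print(lo,hi)
    for i in range(1,n):
        if s[i,4]>8: print(s[i,4],c[i].round(),np.median(P[l==i],0).round(1))
E
```

```text
80 135
2310 [265. 103.] [889.  202.4 108. ]
6490 [558.  73.] [ 949.2 -661.   109.5]
420 [506. 104.] [ 865.9 -492.2  107.5]
325 [469. 141.] [ 764.8 -371.8  110.6]
618 [616. 144.] [ 739.2 -780.8  107.6]
1451 [538. 157.] [ 706.2 -574.8  121.5]
37 [315. 150.] [745.3  58.3 118.5]
163 [340. 171.] [682.4  -9.4 115.3]
37 [372. 171.] [681.4 -97.5 117.1]
48 [500. 177.] [ 654.  -447.9  114.6]
548 [503. 201.] [ 590.2 -459.4  109.5]
225 [473. 210.] [ 562.6 -366.8  107.8]
33 [277. 196.] [616.7 166.5 118.5]
73 [302. 214.] [572.7  99.2  92.2]
29 [370. 231.] [513.3 -84.4 119.1]
24 [310. 247.] [474.4  77.6 119.2]
50 75
953 [272. 104.] [902.5 188.8  62.5]
413 [400.  17.] [1185.2 -198.5   65.3]
219 [487.  10.] [1196.6 -485.4   62.2]
62 [453.  17.] [1185.8 -384.4   51.3]
498 [552.  61.] [1016.3 -667.9   64.9]
2448 [350.  99.] [920.9 -51.9  54.7]
59 [432.  42.] [1101.1 -312.3   51.6]
237 [491.  57.] [1036.7 -484.9   62.3]
65 [460.  64.] [1025.5 -391.3   51.5]
836 [425. 108.] [ 890.6 -280.    65.3]
43 [490. 103.] [ 889.9 -465.8   63.2]
17 [514. 108.] [ 872.8 -534.2   65.6]
120 [617. 114.] [ 846.7 -837.4   
[... 2805 characters left out ...]

24 [280. 104.] [927.6 166.   21.4]
10 [540. 102.] [ 908.7 -643.2   18.1]
26 [483. 111.] [ 880.4 -462.4   18. ]
14 [372. 104.] [ 918.2 -120.4   20.4]
120 [243. 141.] [806.1 283.3  19.5]
45 [402. 134.] [ 815.6 -210.5   19.5]
16 [495. 126.] [ 837.7 -496.9   17. ]
9 [461. 136.] [ 805.5 -389.3   19.4]
16 [471. 147.] [ 770.6 -419.6   18.3]
39 [451. 155.] [ 746.5 -355.4   19. ]
29 [413. 171.] [ 699.9 -233.2   17.3]
306 [601. 194.] [ 617.2 -789.6   20.1]
74 [192. 191.] [654.4 436.5  19.9]
15 [224. 202.] [620.3 338.6  15.3]
76 [298. 256.] [452.4 116.5  20.9]
9 [385. 272.] [ 400.7 -135.5   21.5]
10 [354. 306.] [305.1 -40.8  20.1]
161 [627. 374.] [ 102.8 -791.9   19.4]
322 [344. 393.] [71.9 -6.3 16.5]
```

The top view shows the shaker at (340,171), the pointer block at (298,256) and the posts at (315,150), (372,171), (370,231), (310,247) and (277,196). The scene view agrees: the shaker is far right and the pointer is at the left. The axis is near (606,24). The shaker needs about +171° of turn, which one arc pushing the post at (617,166) should cover. I'll refine these figures while I approach.

```bash
python3 - <<'E'
from h import *
from scipy.optimize import least_squares
P=np.array([[745.3,58.3],[681.4,-97.5],[513.3,-84.4],[474.4,77.6],[616.7,166.5]])
k=np.array([0,-1,-2,2,1])*np.radians(72)
f=lambda s:(P-s[:2]-145*np.c_[np.cos(s[2]+k),np.sin(s[2]+k)]).ravel()
s=least_squares(f,[606,24,.24]); print(s.x,f(s.x).round(1))
for n,q in(('shaker',(682.4,-9.4)),('pointer',(452.4,116.5))):
    v=np.array(q)-s.x[:2]; print(n,np.hypot(*v),np.degrees(np.arctan2(v[1],v[0])))
print(np.degrees(s.x[2]+k))
E
```

```text
[6.06220000e+02 2.41000000e+01 2.39686258e-01] [-1.8 -0.2 -1.1  1.7  0.8  2.1  2.4 -1.4 -0.3 -2.2]
shaker 83.22044460612818 -23.73739508050006
pointer 179.43899352922622 149.0066728702957
[  13.733011  -58.266989 -130.266989  157.733011   85.733011]
```

Call:
step_arm(deltas=[[0,-0.066,-0.0146,0,0],[0,-0.066,-0.0146,0,0],[0,-0.066,-0.0146,0,0],[0,-0.066,-0.0146,0,0],[0,-0.066,-0.0146,0,0],[0,-0.066,-0.0146,0,0],[0,-0.066,-0.0146,0,0],[0,-0.066,-0.0146,0,0]])

```text
time: 0.9
tool_pos: [426.6, 324.8, 237.4]
tcp_rot: [-3.141, -0.001, 2.739]
contact_force: [0.5, 0.3, -1.0]
grip_width: 32.5
finger_force: 0.0
```

Call:
step_arm(deltas=[[0,-0.066,-0.0146,0,0],[0,-0.066,-0.0146,0,0],[0,-0.066,-0.0146,0,0],[0,-0.066,-0.0146,0,0],[0,-0.066,-0.0146,0,0],[0,-0.066,-0.0146,0,0],[0,-0.066,-0.0146,0,0],[0,-0.066,-0.0146,0,0]])

```text
time: 1.7
tool_pos: [646.5, 167.6, 237.1]
tcp_rot: [-3.141, -0.001, 2.739]
contact_force: [-0.1, 0.4, 0.3]
grip_width: 0.5
finger_force: 0.0
```

Call:
step_arm(deltas=[[0,0,0,0,0.09],[0,0,0,0,0.09],[0,0,0,0,0.09],[0,0,0,0,0.09],[0,0,0,0,0.09],[0,0,0,0,0.09],[0,0,0,0,0.09],[0,0,0,0,0.09]])

```text
time: 2.5
tool_pos: [645.5, 168.6, 237.0]
tcp_rot: [-3.14, 0.0, 1.602]
contact_force: [-0.4, -0.2, -0.5]
grip_width: 0.1
finger_force: 0.0
```

Call:
step_arm(deltas=[[0,0,0,0,0.09],[0,0,0,0,0.09],[0,0,0,0,0.09],[0,0,0,0,0.09],[0,0,0,0,0.09],[0,0,0,0,0.09],[0,0,0,0,0.09],[0,0,0,0,0.09]])

```text
time: 3.3
tool_pos: [645.5, 168.5, 237.0]
tcp_rot: [-3.141, 0.001, 0.471]
contact_force: [-0.6, -0.1, 0.6]
grip_width: 0.3
finger_force: 0.0
```

Call:
step_arm(deltas=[[0,0,0,0.0347,0.09],[0,0,0,0.0347,0.09],[0,0,0,0.0347,0.09],[0,0,0,0.0347,0.09],[0,0,0,0.0347,0.09],[0,0,0,0.0347,0.019],[0,0,0,0.0347,0],[0,0,0,0.0347,0]])

```text
time: 4.1
tool_pos: [645.4, 168.6, 97.7]
tcp_rot: [3.141, 0.001, -0.26]
contact_force: [1.1, -0.3, 0.1]
grip_width: 0.4
finger_force: 0.0
```

Call:
step_arm(deltas=[[0,-0.0079,0.0001,0,-0.0167],[0,-0.0079,0.0001,0,-0.0167],[0,-0.0026,0,0,-0.0056],[0,-0.0026,0,0,-0.0056],[0,-0.0026,0,0,-0.0056],[0,-0.0052,0.0001,0,-0.0111],[0,-0.0079,0.0001,0,-0.0167],[0,-0.0105,0.0002,0,-0.0222]])

```text
time: 4.9
tool_pos: [622.5, 172.8, 99.3]
tcp_rot: [-3.141, -0.001, -0.1]
contact_force: [1.4, -0.7, 1.0]
grip_width: 0.2
finger_force: 0.8
```

Call:
step_arm(deltas=[[0,-0.0131,0.0003,0,-0.0278],[0,-0.0157,0.0004,0,-0.0333],[0,-0.0157,0.0004,0,-0.0333],[0,-0.0183,0.0006,0,-0.0389],[0,-0.0183,0.0006,0,-0.0389],[0,-0.0183,0.0006,0,-0.0389],[0,-0.0183,0.0006,0,-0.0389],[0,-0.0183,0.0006,0,-0.0389]])

```text
time: 5.7
tool_pos: [555.2, 164.2, 99.0]
tcp_rot: [3.141, -0.0, 0.355]
contact_force: [2.3, 0.1, -1.6]
grip_width: 0.5
finger_force: 0.9
```

Call:
step_arm(deltas=[[0,-0.0183,0.0006,0,-0.0389],[0,-0.0183,0.0006,0,-0.0389],[0,-0.0183,0.0006,0,-0.0389],[0,-0.0183,0.0006,0,-0.0389],[0,-0.0183,0.0006,0,-0.0389],[0,-0.0183,0.0006,0,-0.0389],[0,-0.0183,0.0006,0,-0.0389],[0,-0.0183,0.0006,0,-0.0389]])

```text
time: 6.5
tool_pos: [495.5, 123.5, 99.2]
tcp_rot: [3.141, -0.001, 0.844]
contact_force: [1.9, 1.5, -0.3]
grip_width: 0.3
finger_force: 0.9
```

Call:
step_arm(deltas=[[0,-0.0183,0.0006,0,-0.0389],[0,-0.0183,0.0006,0,-0.0389],[0,-0.0183,0.0006,0,-0.0389],[0,-0.0183,0.0006,0,-0.0389],[0,-0.0183,0.0006,0,-0.0389],[0,-0.0183,0.0006,0,-0.0389],[0,-0.0183,0.0006,0,-0.0389],[0,-0.0183,0.0006,0,-0.0389]])

```text
time: 7.3
tool_pos: [461.7, 59.4, 99.2]
tcp_rot: [3.141, -0.001, 1.333]
contact_force: [1.4, 1.2, 1.5]
grip_width: 0.4
finger_force: 0.9
```

Call:
step_arm(deltas=[[0,-0.0183,0.0006,0,-0.0389],[0,-0.0183,0.0006,0,-0.0389],[0,-0.0183,0.0006,0,-0.0389],[0,-0.0183,0.0006,0,-0.0389],[0,-0.0183,0.0006,0,-0.0389],[0,-0.0183,0.0006,0,-0.0389],[0,-0.0183,0.0006,0,-0.0389],[0,-0.0183,0.0006,0,-0.0389]])

```text
time: 8.1
tool_pos: [461.8, -12.9, 99.0]
tcp_rot: [-3.141, -0.001, 1.822]
contact_force: [1.4, 2.1, 1.0]
grip_width: 0.4
finger_force: 0.9
```

Call:
step_arm(deltas=[[0,-0.0183,0.0006,0,-0.0389],[0,-0.0183,0.0006,0,-0.0389],[0,-0.0183,0.0006,0,-0.0389],[0,-0.0183,0.0006,0,-0.0389],[0,-0.0183,0.0006,0,-0.0389],[0,-0.0157,0.0004,0,-0.0333],[0,-0.0105,0.0002,0,-0.0222],[0,-0.0052,0.0001,0,-0.0111]])

```text
time: 8.9
tool_pos: [488.5, -67.8, 98.8]
tcp_rot: [-3.141, -0.001, 2.23]
contact_force: [0.6, 1.5, 0.5]
grip_width: 0.6
finger_force: 0.8
```

```bash
cat > m.py <<'E'
from h import *
import sys
o=bot.get_obs(); v=o['tool_pos'][:2]-[606.2,24.1]; print('finger',np.hypot(*v),np.degrees(np.arctan2(v[1],v[0])),o['tcp_rot'])
im,d,p=cap('top',sys.argv[1]); P=cloud(d,p); Z=P[...,2]
r=np.hypot(P[...,0]-606.2,P[...,1]-24.1)
m=((Z>78)&(Z<125)&(r<170)&(d>0)).astype(np.uint8)
n,l,s,c=cv2.connectedComponentsWithStats(m)
for i in range(1,n):
    if s[i,4]>8:
        q=np.median(P[l==i],0); w=q[:2]-[606.2,24.1]
        print(s[i,4],c[i].round(),q.round(1),np.hypot(*w).round(1),np.degrees(np.arctan2(w[1],w[0])).round(1))
E
python3 m.py top2
```

```text
finger 149.36150179517978 -142.01525329274386 [-3.14106643e+00 -1.43491829e-03  2.22963688e+00]
41 [319. 149.] [747.7  47.1 116.8] 143.3 9.2
38 [374. 174.] [ 671.9 -103.   116.6] 143.1 -62.7
35 [277. 192.] [628.5 165.3 117.5] 143.0 81.0
47 [360. 198.] [610.6 -65.4  90.5] 89.6 -87.2
154 [302. 214.] [564.9  99.7 116.2] 86.2 118.7
24 [306. 246.] [477.5  88.2 120.1] 143.8 153.5
```

Call:
step_arm(deltas=[[0,-0.0105,0.0002,0,-0.0222],[0,-0.0157,0.0004,0,-0.0333],[0,-0.0183,0.0006,0,-0.0389],[0,-0.0183,0.0006,0,-0.0389],[0,-0.0183,0.0006,0,-0.0389],[0,-0.0183,0.0006,0,-0.0389],[0,-0.0183,0.0006,0,-0.0389],[0,-0.0157,0.0004,0,-0.0333]])

```text
time: 9.75
tool_pos: [539.6, -110.0, 98.7]
tcp_rot: [-3.141, -0.002, 2.675]
contact_force: [-1.8, 0.3, 1.0]
grip_width: 0.3
finger_force: 0.8
```

Call:
step_arm(deltas=[[0,-0.0105,0.0002,0,-0.0222],[0,-0.0052,0.0001,0,-0.0111],[0,0,0,0,0],[0,0,0,0,0]])

```text
time: 10.15
tool_pos: [547.1, -113.3, 98.9]
tcp_rot: [3.141, -0.0, 2.725]
contact_force: [-0.1, -0.3, 0.7]
grip_width: 0.2
finger_force: 0.0
```

```bash
python3 m.py top3
```

```text
finger 149.52672351369023 -113.27645107566104 [ 3.14143177e+00 -2.34824022e-05  2.72468672e+00]
38 [357. 156.] [723.5 -57.9 115.6] 143.1 -35.0
38 [296. 159.] [720.3 111.4 115.9] 143.7 37.4
63 [357. 185.] [649.4 -58.   91.9] 92.7 -62.3
31 [280. 217.] [559.1 159.4 119.6] 143.2 109.2
154 [311. 225.] [535.3  73.5 116.6] 86.4 145.1
23 [331. 251.] [462.6  21.8 119.3] 143.6 -179.1
```

Call:
step_arm(deltas=[[0,-0.0052,0.0001,0,-0.0111],[0,-0.0079,0.0001,0,-0.0167],[0,-0.0052,0.0001,0,-0.0111],[0,-0.0026,0,0,-0.0056],[0,0,0,0,0]])

```text
time: 10.7
tool_pos: [557.4, -117.5, 98.9]
tcp_rot: [3.141, 0.001, 2.795]
contact_force: [0.0, -0.1, 0.1]
grip_width: 0.3
finger_force: 0.0
```

Call:
step_arm(deltas=[[0,0.01,0,0,0],[0,0.015,0,0,0],[0,0,0,-0.03,0],[0,0,0,-0.06,0],[0,0,0,-0.06,0],[0,0,0,-0.06,0],[0,0,0,-0.06,0],[0,0,0,0,0]])

```text
time: 11.5
tool_pos: [546.6, -113.5, 238.4]
tcp_rot: [3.142, 0.008, 2.795]
contact_force: [0.9, -0.9, 0.8]
grip_width: 0.4
finger_force: 0.0
```

```bash
python3 m.py top4; python3 -c "
import cv2;i=cv2.imread('pics/top4.png')[130:280,220:420];cv2.imwrite('pics/c4.png',cv2.resize(i,None,fx=4,fy=4,interpolation=2))"
```

```text
finger 149.98137133159418 -113.42134562426119 [3.14150116 0.00846356 2.79524013]
36 [354. 154.] [729.1 -49.5 115.8] 143.3 -30.9
38 [294. 162.] [713.1 119.5 116.2] 143.3 41.7
45 [352. 184.] [659.3 -43.6  92.3] 86.0 -51.9
31 [281. 220.] [549.1 155.  117.9] 142.9 113.6
157 [313. 226.] [531.2  68.2 116.8] 87.0 149.6
23 [335. 251.] [462.5  11.  119.7] 144.3 -174.8
```

View pics/c4.png

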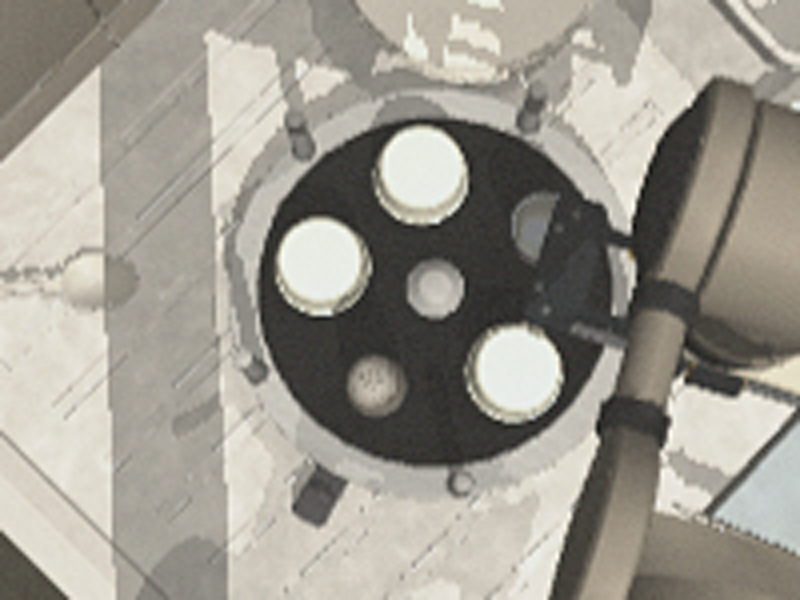

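The crop shows the shaker at (377,385), in line between the hub (435,290) and the pointer block (318,495). All five pieces are standing, and the arm is lifted clear. The shaker measures 149.6° against the pointer's 149.0°, at radius 87 mm, so I'm handing the job in.

```bash
python3 -c "
from plant import bot
print(bot.close_job())"
```

```text
the job is handed in; nothing more can be done
None
```

The carousel is turned and the job is handed in: by camera the shaker is within 1° (about 1 mm) of the pointer line, 87 mm from the axis, with all five pieces standing and the arm clear; the hand-in returned no verdict.

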